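# Find the radius leaf that fits the specimen's rounded nose

## Robot

A 7-joint arm with a two-finger parallel gripper is mounted at the origin on the work surface. World frame = base frame: x ahead of the robot, y to its left, z up, the work surface at z = 0. Lengths are in m, angles in rad, forces in N, time in s.
With the tool pointing down it reaches from about 0.4 to 0.85 m from the base axis. Payload 10.4 kg.
Tool frame: the origin (TCP) lies midway between the tips of the shut fingers; the grasp point (between the pads) lies hold_point_z behind it (hold_point_z is the distance from the TCP to the grasp point, in m); z points along the fingers, y is the line along which they close (so a half turn about z gives the same grasp; the last joint's range is limited). The gripper opens to 87 mm and grips with 3 to 60 N. Pads are 19 mm wide; open, the fingers measure 117 mm over their backs; the gripper's body (75 mm by 190 mm) begins 51 mm behind the grasp point.
Start: joints at [1.317, 0.332, -0.065, 1.46, 0.022, 1.35, -0.088], TCP at [0.143, -0.608, 0.188] pointing down, gripper open.
Joint ranges: [-2.6, 2.6], [-0.5, 2.12], [-1.47, 1.34], [0.16, 2.42], [-1.27, 4.41], [0.06, 2.06], [-2.6, 2.6]. Speed limits (rad/s): [2.22, 2.22, 2.79, 2.79, 3.14, 3.14, 3.14].

## Interface

Orientations are given as a unit quaternion [x, y, z, w].
In Python, from bench import * gives the robot as it stands. The module is installed in compiled form; this text tells all that it offers.
- The arm moves only by the tool drive_tool, never from a script. Its argument "increments" is a list of rows, each a list of 6 numbers: the shift along the tool's x, y, z scaled (see below), then the turn, a rotation vector about the tool's x, y, z scaled (see below). In form: [[dx, dy, dz, rx, ry, rz], ...]. A call has exactly 5 rows; each row is the pose to reach, as a shift and turn from the pose commanded when the call began, along the tool's axes at that moment; what a row does not reach only later rows make up. The controller multiplies each number of a shift by 300 mm and each number of a turn by pi/4 rad. A row lasts 1/12 s, in which the tool goes at most 41.7 mm and 7.16 degrees, less where a joint would pass 70% of its speed; a pose out of reach is approached as far as the arm can. A call with a number of a shift or a turn outside -1 to 1 is refused whole. A call with a gripper value outside its range is refused whole. "claw" is the closure, from 0 (fully open) to 1 (shut), set as the call begins (left out, the last holds). The fingers move at their own pace and stop on an object; "force" is the grip in N (left out, the last holds). Time passes only in rows, so rows that repeat a pose let the fingers close, or fill a call up. It gives the time, the measured TCP pose, the force, the opening and the grip force at its end, in the units of the state.
- read_state(): the state, without advancing time (a new reading comes with each control period).
- camera(name): name is "scene" or "side" or "wrist"; returns the picture (480x640x3 uint8, blue, green, red); there is no depth.
- get_calibration(name): a dict with "K" (3x3 intrinsics, pixels), "position" and "rotation" of the camera in the world. Camera axes: x right, y down, z forward; pixel columns grow to the right and rows downward; lengths in m; the calibration is good to about 2 mm. A picture is of the moment at which its call begins: read the wrist's pose just before it. get_calibration takes no time and is no camera call; for the wrist camera it gives the pose at the moment of the call.
- close_job(): hands the job in; it is judged then, once.
The state is a dict: "time": time; "joint_positions": joint angles; "joint_vel": joint speeds; "joint_torque": joint torques, N m; "ee_pos": TCP position; "eef_rot": TCP orientation; "ft_force": force on the tool from outside, world axes, zero at the start; "torque": the same for the moment, N m; "width": finger opening in m; "grip_force": force on a finger pad.
Only numpy, scipy, OpenCV 4.12 (cv2) and the standard library are available. Lean on these libraries where they do the work, as an engineer would, in place of code of your own. Each camera call takes 0.05 s, during which the arm holds its last target. There are 200 camera calls.

## Task

The rounded nose of the steel specimen in the aluminium fixture has an unknown radius: try the black radius leaves astride it, centred along its length, to find the one that beds all round without rocking or standing off. Press the fitting leaf down upright on the nose with about 10 N for a second (never push on the specimen with more than 25 N, so come down slowly), then let go and leave it seated there, with the other two leaves standing upright on the bench. Leave the cup, mouse and jar where they are.

Things in the scene. Friction and masses are not known exactly. Their poses are not given: they have to be found in the camera images.
- fixture: fixed aluminium specimen fixture, a 104 (x) x 110 (y) x 6 mm plate with a shallow nest on top (inside 62 x 68 mm, rim 8 mm thick, its top 20 mm above the bench). A loose steel specimen stands in the nest. Origin: centre of the underside, z up
- nest (a point): centre of the nest's floor, a stiff rubber pad 12 mm above the bench that gives about 0.4 mm per 10 N. The specimen in it (0.5 kg, not measured): foot 60 x 62 x 10 mm, on it an upright web topped by a half-round nose that runs along the fixture's x for 60 mm. Nose radius 18, 23 or 28 mm, not known beforehand, marked nowhere (the web is twice that wide). The other two sizes stand on a grey tray at +y
- nose_axis (a point): nominal middle of the nose's axis (centre of its arc), 52 mm above the fixture's underside, axes as the fixture's. The true axis is at this height but the specimen has slack: it may lie up to 3 mm to either side along y and shifts when pushed. The nose's crown is 18, 23 or 28 mm above this point
- leaf_small: loose black plastic radius leaf, the small of three, 20 mm thick (x), 45 mm wide (y), about 80 g, standing on the tips of its concave arc (radius 18 mm, opening down, 60 degrees to either side, wall 8 mm, in the leaf's y-z plane). On top a grip tab 20 (x) x 22 (y) x 40 mm tall, 17 to 57 mm above the tips. Origin: between the tips, z up
- leaf_small_arc (a point): centre of the small leaf's arc, 9.1 mm below the leaf's origin; when the leaf fits the nose and is seated, this lies on the nose's axis. A leaf too large comes to rest on the crown with this point 5 or 10 mm below the axis; one too small stands on its tips with it 7.5 mm or more above
- leaf_small_grip (a point): middle of the small leaf's grip tab, 38.9 mm above the leaf's origin: a good place to pinch the tab across its 20 mm (along the leaf's x)
- leaf_medium: loose black plastic radius leaf, the medium of three, 20 mm thick (x), 54 mm wide (y), about 80 g, standing on the tips of its concave arc (radius 23 mm, opening down, 60 degrees to either side, wall 8 mm, in the leaf's y-z plane). On top a grip tab 20 (x) x 22 (y) x 40 mm tall, 19 to 59 mm above the tips. Origin: between the tips, z up
- leaf_medium_arc (a point): centre of the medium leaf's arc, 11.6 mm below the leaf's origin; when the leaf fits the nose and is seated, this lies on the nose's axis. A leaf too large comes to rest on the crown with this point 5 or 10 mm below the axis; one too small stands on its tips with it 7.5 mm or more above
- leaf_medium_grip (a point): middle of the medium leaf's grip tab, 41.4 mm above the leaf's origin: a good place to pinch the tab across its 20 mm (along the leaf's x)
- leaf_large: loose black plastic radius leaf, the large of three, 20 mm thick (x), 63 mm wide (y), about 80 g, standing on the tips of its concave arc (radius 28 mm, opening down, 60 degrees to either side, wall 8 mm, in the leaf's y-z plane). On top a grip tab 20 (x) x 22 (y) x 40 mm tall, 22 to 62 mm above the tips. Origin: between the tips, z up
- leaf_large_arc (a point): centre of the large leaf's arc, 14.1 mm below the leaf's origin; when the leaf fits the nose and is seated, this lies on the nose's axis. A leaf too large comes to rest on the crown with this point 5 or 10 mm below the axis; one too small stands on its tips with it 7.5 mm or more above
- leaf_large_grip (a point): middle of the large leaf's grip tab, 43.9 mm above the leaf's origin: a good place to pinch the tab across its 20 mm (along the leaf's x)
- sample_cup: small loose white plastic cup, 34 mm across, 25 mm tall; bystander; origin at the centre of its underside
- mouse: black computer mouse, 105 x 60 x 33 mm; bystander; origin at the centre of its underside
- jar: white plastic jar, 56 mm across, 75 mm tall; bystander; origin at the centre of its underside
Things that resemble listed ones, but are neither listed nor needed, are in the scene too. What is shaped like the leaf_medium but blue or red is not meant.

How it is judged:
By the outcome, as a careful person would: the job done as asked, in the order asked, and still so for the second after the job is handed in, with the robot touching nothing.
It also fails if it takes over 72 s, if anything falls off the work surface, if the arm or the gripper's body presses on something with over 40 N, if the wrist force passes 120 N, or if a joint passes its speed limit or range.

## Working session

There is one attempt and no reset: what is moved stays moved. The work goes in short steps, Python scripts to look and compute and a tool call to move; the robot and the scene stay as the last step left them, time stands still between calls to the robot, and variables do not carry over. Pictures are saved under pics/ and viewed, at most 10 in all, crops included, and the job is handed in when it is done.

Besides the shell and the picture viewer there is one more tool, called after ">>>" as name(argument=value, ...) on one line, values as JSON. drive_tool: Moves the arm, as the interface text tells. Its arguments: {"type":"object","properties":{"increments":{"type":"array","items":{"type":"array","items":{"type":"number"}}},"claw":{"type":"number"},"force":{"type":"number"}},"required":["increments"]}

```bash
mkdir -p pics; python3 - <<'E'
from bench import *
import cv2,numpy as np
s=read_state();print({k:np.round(v,3) for k,v in s.items()})
for n in("scene","side"):
    cv2.imwrite(f"pics/{n}0.png",camera(n));c=get_calibration(n);print(n,np.round(c["K"],1).tolist(),np.round(c["position"],3),np.round(c["rotation"],3).tolist())
E
ls
```

```text
{'time': np.float64(0.0), 'joint_positions': array([ 1.317,  0.333, -0.065,  1.461,  0.022,  1.35 , -0.088]), 'joint_vel': array([ 0.001, -0.001,  0.   ,  0.001, -0.   , -0.001, -0.001]), 'joint_torque': array([ 0.0000e+00, -6.2325e+01,  2.5000e-02, -3.8989e+01, -6.1000e-02,
        4.0000e-02,  0.0000e+00]), 'ee_pos': array([ 0.143, -0.608,  0.188]), 'eef_rot': array([ 0.993,  0.115, -0.   , -0.001]), 'ft_force': array([0.376, 0.446, 0.005]), 'torque': array([-0.032,  0.02 ,  0.071]), 'grip_force': np.float64(0.0), 'width': np.float64(0.087)}
scene [[490.5, 0.0, 316.5], [0.0, 490.5, 243.8], [0.0, 0.0, 1.0]] [ 0.999 -0.443  0.649] [0.82, 0.448, -0.173, -0.313]
side [[570.3, 0.0, 318.9], [0.0, 570.3, 240.4], [0.0, 0.0, 1.0]] [ 0.264 -0.909  0.503] [0.846, -0.167, 0.089, -0.498]
pics
```

View pics/scene0.png

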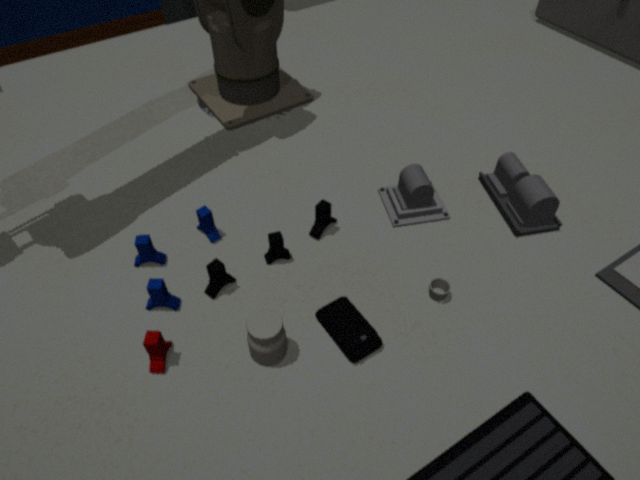

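View pics/side0.png

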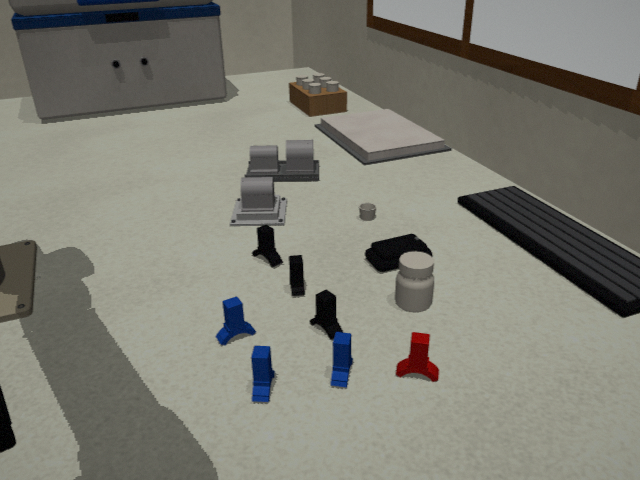

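The side view shows the black leaves at about (266,245), (296,275) and (325,313). The blue ones at (233,320), (261,373) and (342,358) and the red one at (418,357) are not meant. The fixture with the specimen is at (259,205), and the tray with the other two sizes is at (280,160). I'll confirm these in enlarged crops.

```bash
cat > h.py <<'E'
from bench import *
import cv2,numpy as np
from scipy.spatial.transform import Rotation as R
def cal(n):
    c=get_calibration(n);return np.array(c["K"]),np.array(c["position"]),R.from_quat(c["rotation"]).as_matrix() if np.size(c["rotation"])==4 else np.array(c["rotation"])
def ray(c,uv):
    K,p,M=c;d=M@np.linalg.inv(K)@np.array([*uv,1.]);return p,d/np.linalg.norm(d)
def plane(c,uv,z):
    p,d=ray(c,uv);return p+d*(z-p[2])/d[2]
def proj(c,P):
    K,p,M=c;q=K@(M.T@(np.asarray(P)-p));return q[:2]/q[2]
E
python3 - <<'E'
from h import *
a=cv2.imread("pics/side0.png");b=cv2.imread("pics/scene0.png")
def crop(i,x,y,w,h,s):
    j=cv2.resize(i[y:y+h,x:x+w],None,fx=s,fy=s,interpolation=cv2.INTER_CUBIC);return np.clip(j.astype(float)*1.6,0,255).astype(np.uint8)
A=crop(a,220,170,133,170,3); B=crop(b,195,155,133,150,3) 
C=np.zeros((510,798,3),np.uint8);C[:,:399]=A;C[:450,399:]=B
cv2.imwrite("pics/c1.png",C)
for n,i in(("side",a),("scene",b)):
    c=cal(n)
    m=(i.max(2)<45).astype(np.uint8)
    k,l,st,ce=cv2.connectedComponentsWithStats(m)
    for j in range(1,k):
        if 150<st[j,4]<3000: print(n,st[j],np.round(ce[j]),np.round(plane(c,ce[j],.03),3))
E
```

```text
side [ 69   7  99  19 995] [121.  16.] [0.509 2.894 0.03 ]
side [373  16  88  37 532] [418.  36.] [1.717 1.5   0.03 ]
side [ 468   44  165   67 1819] [562.  80.] [1.72  0.574 0.03 ]
side [513 186 127  74 195] [579. 224.] [ 1.014 -0.249  0.03 ]
side [503 188 137  81 353] [576. 230.] [ 0.993 -0.264  0.03 ]
side [494 190 146  89 386] [572. 236.] [ 0.97 -0.28  0.03]
side [485 192 155  97 434] [567. 243.] [ 0.948 -0.293  0.03 ]
side [253 225  29  42 630] [267. 245.] [ 0.485 -0.102  0.03 ]
side [ 366  234   66   38 1305] [393. 251.] [ 0.669 -0.203  0.03 ]
side [290 255  14  41 505] [296. 275.] [ 0.499 -0.209  0.03 ]
side [310 290  32  49 841] [326. 313.] [ 0.504 -0.316  0.03 ]
side [  0 388  16  64 564] [  5. 427.] [ 0.105 -0.37   0.03 ]
scene [ 536    0  104   65 1511] [612.  29.] [0.301 0.972 0.03 ]
scene [224  98  89  32 320] [269. 114.] [ 0.146 -0.026  0.03 ]
scene [ 479  161   82   75 2205] [522. 205.] [0.652 0.22  0.03 ]
scene [399 176  34  32 617] [416. 195.] [0.529 0.075 0.03 ]
scene [310 200  26  40 538] [322. 219.] [ 0.485 -0.106  0.03 ]
scene [198 213  18  21 209] [207. 223.] [ 0.384 -0.282  0.03 ]
scene [265 232  26  32 491] [276. 249.] [ 0.502 -0.208  0.03 ]
scene [136 238  29  28 327] [148. 253.] [ 0.395 -0.394  0.03 ]
scene [205 259  31  40 632] [217. 278.] [ 0.506 -0.318  0.03 ]
scene [147 282  32  28 368] [161. 298.] [ 0.493 -0.408  0.03 ]
scene [ 316  297   66   66 2376] [349. 329.] [ 0.697 -0.197  0.03 ]
scene [146 334  26  31 296] [160. 349.] [ 0.577 -0.442  0.03 ]
```

View pics/c1.png

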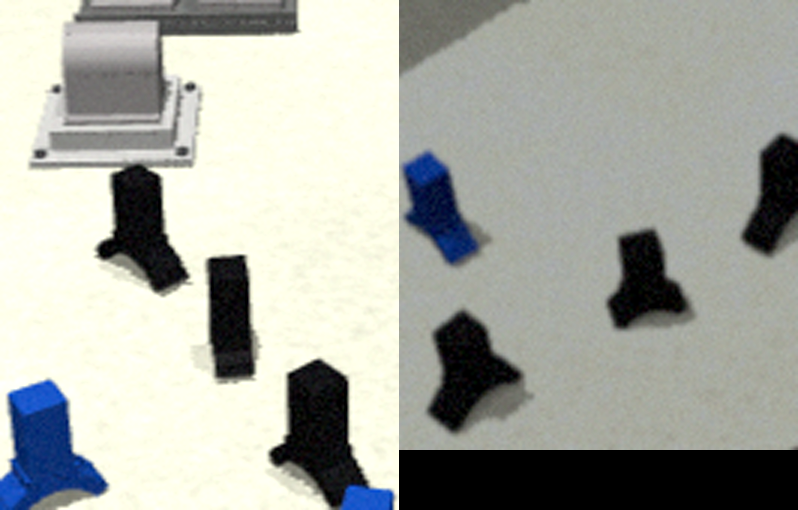

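Crops: left half is the side view. The three black leaves are at side px (267,245), (296,275) and (326,313), all standing. Their positions agree in both views: A (0.485,-0.104), B (0.50,-0.209), C (0.505,-0.317). The fixture is near (0.53,0.07). I'll move the wrist camera above the leaves to identify the sizes.

>>> drive_tool(increments=[[0.1,-0.07,-0.06,0,0,0],[0.2,-0.14,-0.12,0,0,0],[0.3,-0.21,-0.18,0,0,0],[0.4,-0.28,-0.24,0,0,0],[0.49,-0.34,-0.3,0,0,0]])

```text
time: 0.52
ee_pos: [0.2641, -0.4734, 0.2791]
eef_rot: [0.993, 0.116, -0.0, -0.0]
ft_force: [0.7, -0.4, 0.0]
width: 0.0871
grip_force: 0.0
```

>>> drive_tool(increments=[[0.1,-0.07,-0.06,0,0,0],[0.2,-0.14,-0.12,0,0,0],[0.3,-0.21,-0.18,0,0,0],[0.4,-0.28,-0.24,0,0,0],[0.49,-0.34,-0.3,0,0,0]])

```text
time: 0.93
ee_pos: [0.3837, -0.3403, 0.3693]
eef_rot: [0.993, 0.116, -0.0, -0.0]
ft_force: [1.2, 0.6, -0.2]
width: 0.0869
grip_force: 0.0
```

>>> drive_tool(increments=[[0.1,-0.07,-0.03,0,0,0],[0.2,-0.14,-0.06,0,0,0],[0.3,-0.21,-0.1,0,0,0],[0.35,-0.25,-0.1,0,0,0],[0.35,-0.25,-0.1,0,0,0]])

```text
time: 1.35
ee_pos: [0.4704, -0.2407, 0.3986]
eef_rot: [0.993, 0.119, 0.001, -0.001]
ft_force: [-0.2, 0.0, 0.0]
width: 0.0871
grip_force: 0.0
```

```bash
python3 - <<'E'
from h import *
s=read_state();print(s["time"],np.round(s["ee_pos"],3),np.round(s["eef_rot"],3),np.round(s["joint_positions"],2))
c=cal("wrist");print(np.round(c[0],1).tolist(),np.round(c[1],3),np.round(c[2],2).tolist())
cv2.imwrite("pics/w1.png",camera("wrist"))
for P in [(.485,-.104,.03),(.5,-.209,.03),(.505,-.317,.03),(.53,.07,.05)]: print(np.round(proj(c,P)))
E
```

```text
1.35 [ 0.47  -0.241  0.399] [ 0.993  0.119  0.001 -0.001] [ 0.78  0.12 -0.44  1.29  0.05  1.74 -0.98]
[[341.0, 0.0, 318.7], [0.0, 341.0, 235.8], [0.0, 0.0, 1.0]] [ 0.532 -0.225  0.595] [[0.24, -0.94, -0.23], [-0.97, -0.23, -0.05], [-0.0, 0.24, -0.97]]
[240. 163.]
[305. 170.]
[370. 182.]
[129. 106.]
```

View pics/w1.png

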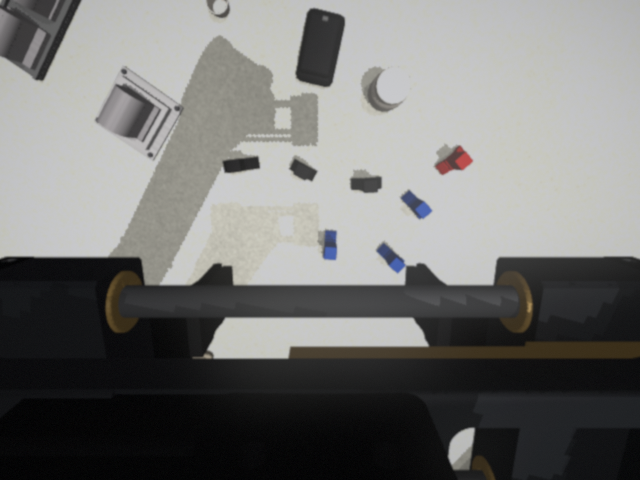

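Wrist view: black leaves at (241,164), (303,170) and (366,183), fixture at (137,112), tray at top left. Next I'll measure the leaf widths on the tip plane.

```bash
cat >> h.py <<'E'
def blobs(img,c,rect,z=.004,thr=60,amin=100):
    x,y,w,h=rect;m=np.zeros(img.shape[:2],np.uint8);m[y:y+h,x:x+w]=(img[y:y+h,x:x+w].max(2)<thr)
    for k in cv2.findContours(m,cv2.RETR_EXTERNAL,cv2.CHAIN_APPROX_NONE)[0]:
        if cv2.contourArea(k)<amin: continue
        P=np.array([plane(c,p,z)[:2] for p in k[:,0]])*1000
        (cx,cy),(a,b),t=cv2.minAreaRect(P.astype(np.float32))
        if a<b:a,b,t=b,a,t+90
        print("px",k[:,0].mean(0).round(),"centre",round(cx,1),round(cy,1),"long",round(a,1),"short",round(b,1),"dir deg",round((t+90)%180-90,1))
E
python3 - <<'E'
from h import *
i=cv2.imread("pics/w1.png");c=cal("wrist")
for t in(50,70): blobs(i,c,(215,140,175,60),thr=t)
g=cv2.cvtColor(i,cv2.COLOR_BGR2GRAY)
j=np.vstack([np.hstack([cv2.resize(i[y:y+60,x:x+80],None,fx=5,fy=5,interpolation=cv2.INTER_CUBIC) for x,y in r]) for r in[((90,60),(215,135)),((265,140),(330,155))]])
cv2.imwrite("pics/c2.png",np.clip(j*1.3,0,255).astype(np.uint8))
E
```

```text
px [241. 164.] centre 479.0 -103.5 long 56.4 short 17.0 dir deg -70.8
px [366. 182.] centre 497.0 -317.8 long 46.5 short 17.0 dir deg -74.1
px [303. 170.] centre 493.7 -207.1 long 39.6 short 19.7 dir deg 74.8
px [241. 164.] centre 479.4 -103.4 long 58.7 short 18.8 dir deg -70.3
```

View pics/c2.png

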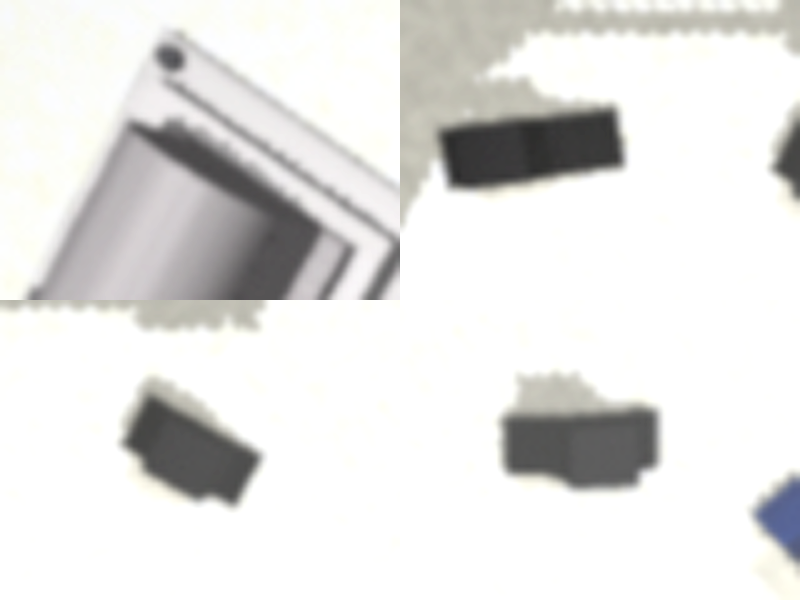

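Widths sort clearly: A (241,164) is large, C (366,182) medium and B (303,170) small. All three read about 10% short from edge erosion. Now I'll look at the specimen from above.

>>> drive_tool(increments=[[0.03,-0.12,0.04,0,0,0],[0.06,-0.24,0.08,0,0,0],[0.09,-0.36,0.12,0,0,0],[0.12,-0.48,0.17,0,0,0],[0.12,-0.48,0.17,0,0,0]])

```text
time: 1.82
ee_pos: [0.4686, -0.0905, 0.3454]
eef_rot: [0.993, 0.119, -0.001, -0.001]
ft_force: [-0.1, 1.4, 0.5]
width: 0.0868
grip_force: 0.0
```

>>> drive_tool(increments=[[0.03,-0.12,0.04,0,0,0],[0.06,-0.24,0.08,0,0,0],[0.09,-0.36,0.12,0,0,0],[0.12,-0.48,0.17,0,0,0],[0.12,-0.48,0.17,0,0,0]])

```text
time: 2.23
ee_pos: [0.4699, 0.0574, 0.2942]
eef_rot: [0.993, 0.119, -0.001, -0.001]
ft_force: [0.1, 0.9, -0.0]
width: 0.0869
grip_force: 0.0
```

```bash
python3 - <<'E'
from h import *
s=read_state();print(s["time"],np.round(s["ee_pos"],4),np.round(s["eef_rot"],4))
c=cal("wrist");print(np.round(c[1],4));np.save("w2.npy",np.array([*c[1],*c[2].ravel()]))
i=camera("wrist");cv2.imwrite("pics/w2.png",i)
print(proj(c,(.53,.07,.05)))
u,v=proj(c,(.53,.07,.05)).astype(int);x,y=max(u-100,0),max(v-75,0)
print("crop",x,y);cv2.imwrite("pics/c3.png",cv2.resize(i[y:y+150,x:x+200],None,fx=4,fy=4,interpolation=cv2.INTER_CUBIC))
E
```

```text
2.2333 [0.4699 0.0574 0.2942] [ 9.929e-01  1.190e-01 -1.300e-03 -7.000e-04]
[0.5327 0.0731 0.4903]
[321.46219075 153.37163376]
crop 221 78
```

View pics/c3.png

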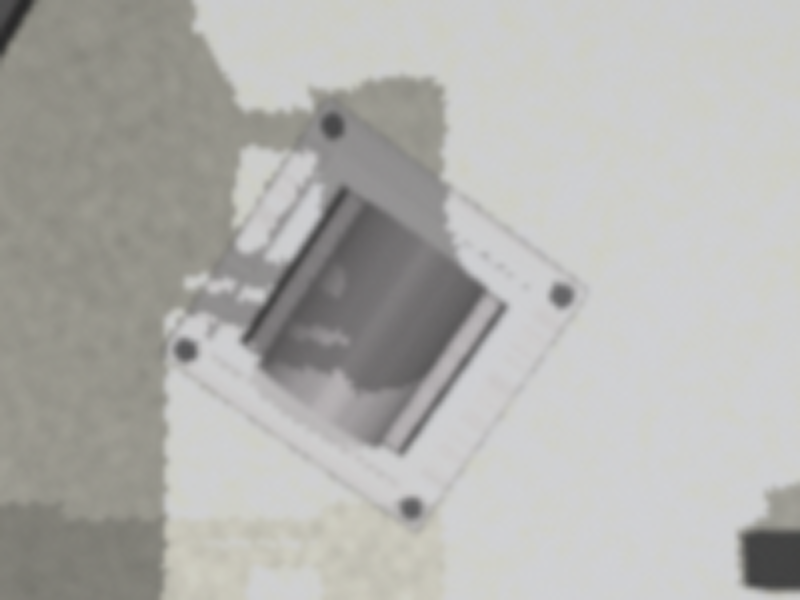

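The fixture is at crop centre: bolts at (332,125), (561,294), (411,508) and (185,350). The nose edges run (365,193)-(262,362) and (488,290)-(385,443), with foot showing on both sides. Converting these to world coordinates.

```bash
python3 - <<'E'
from h import *
c=cal("wrist")
f=lambda p,z:plane(c,(221+(p[0]-1.5)/4,78+(p[1]-1.5)/4),z)*1000
B=np.array([f(p,.006) for p in[(332,125),(561,294),(411,508),(185,350)]])[:,:2];print(B.round(1),"ctr",B.mean(0).round(1))
for k in range(4):
    d=B[(k+1)%4]-B[k];print(np.linalg.norm(d).round(1),np.degrees(np.arctan2(d[1],d[0])).round(1))
L=[f(p,.052)[:2] for p in[(365,193),(262,362)]];Rr=[f(p,.052)[:2] for p in[(488,290),(385,443)]]
for e in(L,Rr):
    d=e[0]-e[1];print("edge",np.linalg.norm(d).round(1),np.degrees(np.arctan2(d[1],d[0])).round(1))
n=(L[0]-L[1])/np.linalg.norm(L[0]-L[1]);print("width",[round(float(np.cross(n,p-L[1])),1) for p in Rr],"ctr",np.mean(L+Rr,0).round(1))
E
```

```text
[[581.5 102.4]
 [546.3  13.2]
 [461.8  45.9]
 [497.3 135.7]] ctr [521.7  74.3]
95.9 -111.5
90.6 158.8
96.6 68.4
90.5 -21.6
edge 60.7 -19.2
edge 57.5 -20.6
width [-47.8, -46.5] ctr [522.7  73.1]<stdin>:10: DeprecationWarning: Arrays of 2-dimensional vectors are deprecated. Use arrays of 3-dimensional vectors instead. (deprecated in NumPy 2.0)
```

The nose is 47 mm wide, so the radius is 23 mm and the medium leaf (C) should fit. Fixture centre is (0.522,0.074), with x axis at -21.5° and y axis at 68.4°. The tray lies at +y, which agrees. Now I'll plan the moves.

```bash
cat >> h.py <<'E'
def plan(pos,yaw_deg,ncalls,hold=0):
    """per-call final shift/turn, tool frame, scaled; yaw_deg = world angle of tool x, tool z straight down"""
    s=read_state();p=np.array(s["ee_pos"]);q=R.from_quat(s["eef_rot"])
    g=R.from_euler("z",yaw_deg,degrees=True)*R.from_quat([1,0,0,0])
    rv=(q.inv()*g).as_rotvec();dp=np.array(pos)-p
    for k in range(ncalls):
        qk=q*R.from_rotvec(rv*k/ncalls)
        sh=qk.inv().apply(dp/ncalls)/.3;t=rv/ncalls/(np.pi/4)
        print("call",k,np.round(sh,3).tolist(),np.round(t,3).tolist(),"mm/row",round(np.linalg.norm(dp)/ncalls/5*1000,1),"deg/row",round(np.degrees(np.linalg.norm(rv))/ncalls/5,1))
E
python3 -c "
from h import *
plan((.487,-.254,.2),-74.4,3)"
```

```text
call 0 [-0.062, 0.337, 0.106] [0.001, 0.001, 0.651] mm/row 21.5 deg/row 5.9
call 1 [0.111, 0.324, 0.106] [0.001, 0.001, 0.651] mm/row 21.5 deg/row 5.9
call 2 [0.255, 0.228, 0.106] [0.001, 0.001, 0.651] mm/row 21.5 deg/row 5.9
```

>>> drive_tool(increments=[[-0.012,0.067,0.021,0,0,0.13],[-0.025,0.135,0.042,0,0,0.26],[-0.037,0.2,0.063,0,0,0.39],[-0.05,0.27,0.085,0,0,0.52],[-0.062,0.337,0.106,0,0,0.65]])

```text
time: 2.7
ee_pos: [0.4764, -0.0549, 0.2643]
eef_rot: [0.99, -0.143, -0.0, 0.0]
ft_force: [0.8, 0.0, 0.0]
width: 0.0869
grip_force: 0.0
```

>>> drive_tool(increments=[[0.022,0.065,0.021,0,0,0.13],[0.044,0.13,0.042,0,0,0.26],[0.066,0.195,0.063,0,0,0.39],[0.088,0.26,0.085,0,0,0.52],[0.111,0.324,0.106,0,0,0.65]])

```text
time: 3.12
ee_pos: [0.481, -0.1575, 0.2325]
eef_rot: [0.921, -0.389, -0.0, 0.0]
ft_force: [-0.7, 0.6, -0.1]
width: 0.0874
grip_force: 0.0
```

>>> drive_tool(increments=[[0.06,0.055,0.025,0,0,0.16],[0.12,0.11,0.05,0,0,0.32],[0.19,0.17,0.08,0,0,0.48],[0.255,0.228,0.106,0,0,0.65],[0.255,0.228,0.106,0,0,0.65]])

```text
time: 3.53
ee_pos: [0.4837, -0.2644, 0.1986]
eef_rot: [0.791, -0.612, -0.001, 0.002]
ft_force: [-0.6, 0.1, -0.3]
width: 0.0868
grip_force: 0.0
```

```bash
python3 - <<'E'
from h import *
s=read_state();print(s["time"],np.round(s["ee_pos"],4),np.round(R.from_quat(s["eef_rot"]).as_matrix(),3).tolist(),np.round(s["joint_positions"],2))
c=cal("wrist");print(np.round(c[1],4))
i=camera("wrist");cv2.imwrite("pics/w3.png",i)
u,v=proj(c,(.505,-.317,.03)).astype(int);x,y=max(u-100,0),max(v-75,0)
print("crop",x,y,u,v);cv2.imwrite("pics/c4.png",cv2.resize(i[y:y+150,x:x+200],None,fx=4,fy=4,interpolation=cv2.INTER_CUBIC))
blobs(i,c,(x,y,200,150),thr=80,amin=500)
E
```

```text
3.5333 [ 0.4837 -0.2644  0.1986] [[0.25, -0.968, -0.004], [-0.968, -0.25, -0.001], [-0.0, 0.004, -1.0]] [ 0.76  0.19 -0.4   1.62  0.08  1.34 -2.53]
[ 0.4998 -0.3266  0.3949]
crop 210 84 310 159
px [313. 161.] centre 502.1 -314.4 long 50.5 short 20.6 dir deg -72.4
```

View pics/c4.png

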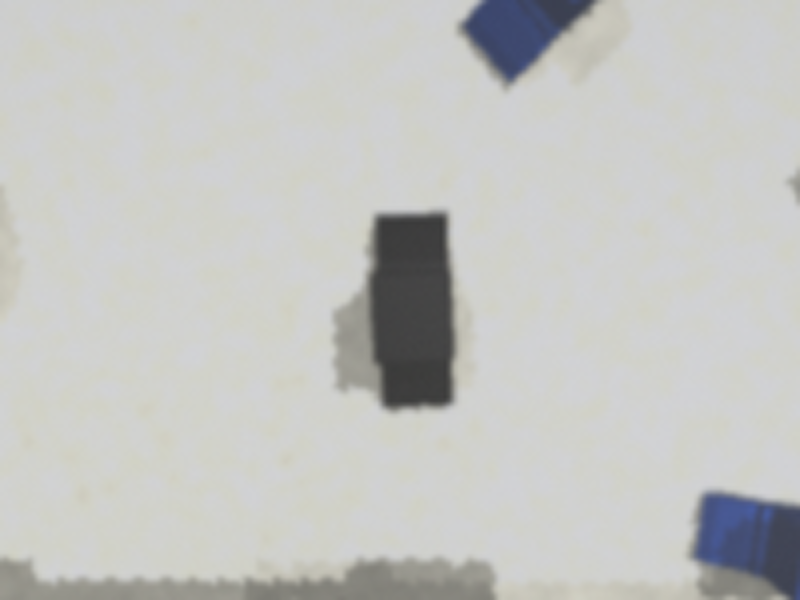

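The crop shows leaf C upright, base ends at (412,213) and (417,407), tab top centred at (412,313). It is about 51-54 mm long, so medium, with origin near (0.502,-0.315) and its y axis at -73°. Joint 7 is close to its limit, so I'll turn back half a turn before grasping.

>>> drive_tool(increments=[[0,0,0,0,0,-0.156],[0,0,0,0,0,-0.312],[0,0,0,0,0,-0.468],[0,0,0,0,0,-0.624],[0,0,0,0,0,-0.78]])

```text
time: 4.0
ee_pos: [0.4866, -0.2573, 0.2013]
eef_rot: [0.943, -0.334, -0.0, 0.0]
ft_force: [0.5, -0.5, 0.3]
width: 0.0868
grip_force: 0.0
```

>>> drive_tool(increments=[[0,0,0,0,0,-0.156],[0,0,0,0,0,-0.312],[0,0,0,0,0,-0.468],[0,0,0,0,0,-0.624],[0,0,0,0,0,-0.78]])

```text
time: 4.42
ee_pos: [0.4866, -0.2573, 0.2013]
eef_rot: [0.999, -0.034, -0.0, 0.0]
ft_force: [1.0, -1.2, -0.4]
width: 0.0872
grip_force: 0.0
```

>>> drive_tool(increments=[[0,0,0,0,0,-0.156],[0,0,0,0,0,-0.312],[0,0,0,0,0,-0.468],[0,0,0,0,0,-0.624],[0,0,0,0,0,-0.78]])

```text
time: 4.83
ee_pos: [0.4865, -0.2573, 0.2013]
eef_rot: [0.963, 0.269, -0.0, 0.0]
ft_force: [-0.2, -0.3, 0.5]
width: 0.087
grip_force: 0.0
```

>>> drive_tool(increments=[[0,0,0,0,0,-0.156],[0,0,0,0,0,-0.312],[0,0,0,0,0,-0.468],[0,0,0,0,0,-0.624],[0,0,0,0,0,-0.78]])

```text
time: 5.25
ee_pos: [0.4865, -0.2573, 0.2013]
eef_rot: [0.837, 0.547, -0.0, 0.0]
ft_force: [-0.1, 1.1, 0.1]
width: 0.0867
grip_force: 0.0
```

```bash
python3 - <<'E'
from h import *
import bench
print([a for a in dir(bench) if a[0]!="_"],getattr(bench,"hold_point_z",None))
s=read_state();print(s["time"],np.round(s["ee_pos"],4),np.round(s["joint_positions"],2))
plan((.502,-.315,.12),107,2)
E
```

```text
['PlanningError', 'camera', 'close_job', 'get_calibration', 'hold_point_z', 'read_state'] 0.0187
5.25 [ 0.4865 -0.2573  0.2013] [ 0.96  0.22 -0.64  1.61  0.13  1.35 -0.11]
call 0 [-0.078, 0.062, 0.136] [-0.0, 0.0, -0.453] mm/row 10.1 deg/row 4.1
call 1 [-0.094, 0.031, 0.136] [-0.0, 0.0, -0.453] mm/row 10.1 deg/row 4.1
```

>>> drive_tool(increments=[[-0.016,0.012,0.027,0,0,-0.09],[-0.031,0.025,0.054,0,0,-0.18],[-0.047,0.037,0.081,0,0,-0.27],[-0.062,0.05,0.11,0,0,-0.36],[-0.078,0.062,0.136,0,0,-0.453]])

```text
time: 5.67
ee_pos: [0.4939, -0.2865, 0.16]
eef_rot: [0.728, 0.685, -0.0, 0.0]
ft_force: [-0.7, -0.5, -0.3]
width: 0.0869
grip_force: 0.0
```

>>> drive_tool(increments=[[-0.025,0.008,0.034,0,0,-0.12],[-0.05,0.016,0.068,0,0,-0.24],[-0.07,0.024,0.1,0,0,-0.36],[-0.094,0.031,0.136,0,0,-0.453],[-0.094,0.031,0.136,0,0,-0.453]])

```text
time: 6.08
ee_pos: [0.5001, -0.3161, 0.1174]
eef_rot: [0.596, 0.803, -0.001, -0.001]
ft_force: [0.6, 0.2, -0.3]
width: 0.0868
grip_force: 0.0
```

```bash
python3 - <<'E'
from h import *
s=read_state();print(s["time"],np.round(s["ee_pos"],4))
plan((.502,-.315,.0227),107,1)
c=cal("wrist");i=camera("wrist");u,v=proj(c,(.502,-.315,.03)).astype(int);print(u,v)
blobs(i,c,(max(u-100,0),max(v-80,0),200,160),thr=80,amin=500)
E
```

```text
6.0833 [ 0.5001 -0.3161  0.1174]
call 0 [0.001, 0.008, 0.316] [-0.003, -0.002, -0.005] mm/row 18.9 deg/row 0.1
322 230
px [322. 294.] centre 519.2 -374.3 long 196.4 short 46.6 dir deg 16.9
px [322. 224.] centre 502.1 -314.4 long 50.3 short 21.4 dir deg -73.5
```

The second view agrees (0.502,-0.3145, -73.5°). Descend and grip.

>>> drive_tool(increments=[[0,0.008,0.07,0,0,0],[0,0.008,0.14,0,0,0],[0,0.008,0.21,0,0,0],[0,0.008,0.28,0,0,0],[0,0.008,0.316,0,0,0]])

```text
time: 6.55
ee_pos: [0.5033, -0.3131, 0.0233]
eef_rot: [0.598, 0.801, -0.0, -0.001]
ft_force: [-0.7, -0.1, 0.6]
width: 0.0871
grip_force: 0.0
```

>>> drive_tool(increments=[[0,0,0,0,0,0],[0,0,0,0,0,0],[0,0,0,0,0,0],[0,0,0,0,0,0],[0,0,0,0,0,0]], claw=1, force=25)

```text
time: 6.97
ee_pos: [0.505, -0.3139, 0.0259]
eef_rot: [0.597, 0.802, -0.0, 0.001]
ft_force: [-0.5, -0.5, -0.4]
width: 0.0615
grip_force: 0.0
```

>>> drive_tool(increments=[[0,0,0,0,0,0],[0,0,0,0,0,0],[0,0,0,0,0,0],[0,0,0,0,0,0],[0,0,0,0,0,0]])

```text
time: 7.38
ee_pos: [0.5044, -0.3135, 0.0247]
eef_rot: [0.597, 0.802, -0.0, 0.0]
ft_force: [-0.4, 0.5, -0.0]
width: 0.0284
grip_force: 0.0
```

```bash
python3 - <<'E'
from h import *
s=read_state();print(s["time"],np.round(s["ee_pos"],4),R.from_quat(s["eef_rot"]).as_euler("zyx",degrees=True),np.round(s["ft_force"],2),s["width"],s["grip_force"])
E
```

```text
7.3833 [ 0.5044 -0.3135  0.0247] [-1.06647250e+02 -6.78480095e-04  1.79996712e+02] [-0.37  0.53 -0.02] 0.02835722769858911 0.0
```

>>> drive_tool(increments=[[0,0,0,0,0,0],[0,0,0,0,0,0],[0,0,0,0,0,0],[0,0,0,0,0,0],[0,0,0,0,0,0]])

```text
time: 7.8
ee_pos: [0.5058, -0.3138, 0.0262]
eef_rot: [0.597, 0.802, 0.0, 0.001]
ft_force: [-0.3, 1.8, 10.8]
width: 0.0021
grip_force: 18.6
```

>>> drive_tool(increments=[[0,0,-0.05,0,0,0],[0,0,-0.12,0,0,0],[0,0,-0.22,0,0,0],[0,0,-0.33,0,0,0],[0,0,-0.4,0,0,0]])

```text
time: 8.22
ee_pos: [0.5052, -0.3137, 0.1478]
eef_rot: [0.597, 0.802, 0.0, 0.001]
ft_force: [0.5, -0.7, 0.5]
width: 0.0005
grip_force: 0.0
```

```bash
python3 - <<'E'
from h import *
s=read_state();print(s["time"],np.round(s["ee_pos"],4),np.round(s["ft_force"],2),np.round(s["torque"],2),s["width"],s["grip_force"],np.round(s["joint_positions"],2))
plan((.5222,.0736,.17),68.4,4)
for n in("side",): cv2.imwrite("pics/s2.png",camera(n)[180:400,180:400])
E
```

```text
8.2167 [ 0.5052 -0.3137  0.1478] [ 0.47 -0.67  0.47] [-0.01 -0.17  0.03] 0.00045243087831864435 0.0 [ 1.04  0.37 -0.7   1.57  0.24  1.28  0.59]
call 0 [0.305, 0.106, -0.019] [0.001, 0.0, 0.213] mm/row 19.4 deg/row 1.9
call 1 [0.319, 0.054, -0.019] [0.001, 0.0, 0.213] mm/row 19.4 deg/row 1.9
call 2 [0.323, 0.0, -0.019] [0.001, 0.0, 0.213] mm/row 19.4 deg/row 1.9
call 3 [0.319, -0.053, -0.019] [0.001, 0.0, 0.213] mm/row 19.4 deg/row 1.9
```

The fingers closed fully, so the grasp failed. I'll look.

```bash
python3 - <<'E'
from h import *
i=cv2.imread("pics/s2.png");w=camera("wrist");cv2.imwrite("pics/w4.png",w)
C=np.zeros((480,800,3),np.uint8);C[:,:400]=cv2.resize(i,(400,400),interpolation=cv2.INTER_CUBIC).__class__ and cv2.copyMakeBorder(cv2.resize(i,(400,400)),0,80,0,0,cv2.BORDER_CONSTANT);C[:,400:]=w[:,120:520]
cv2.imwrite("pics/c5.png",C)
E
```

```text
(no output)
```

View pics/c5.png

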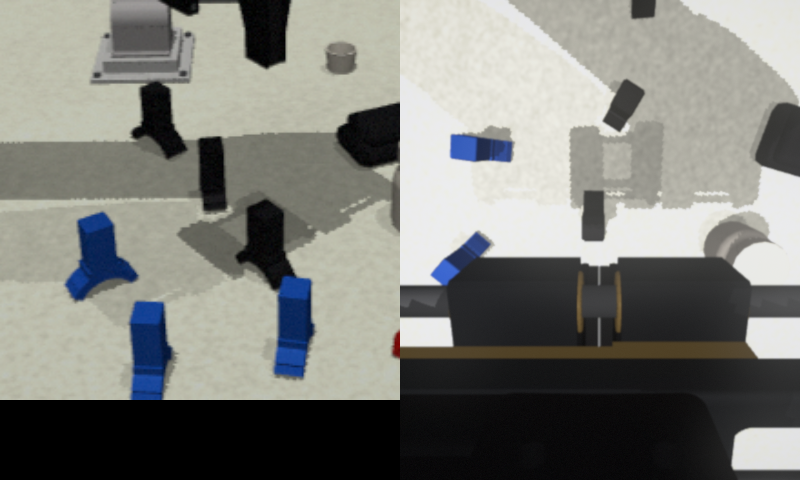

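The leaf still stands upright at wrist px (313,215); the fingers closed without it. Re-measuring its position and checking against the two fixed cameras.

```bash
python3 - <<'E'
from h import *
s=read_state();print(np.round(s["ee_pos"],4))
i=cv2.imread("pics/w4.png");c=cal("wrist");blobs(i,c,(280,165,70,82),thr=80,amin=300)
p=np.array(s["ee_pos"])
for d in(0,.0187,.1): print("tip px of tcp axis",d,proj(c,p+[0,0,d]))
a=camera("side");b=camera("scene");ca,cb=cal("side"),cal("scene")
# tab tops / centroids
def cen(img,r):
    x,y,w,h=r;m=(img[y:y+h,x:x+w].max(2)<45).astype(np.uint8);k,l,st,ce=cv2.connectedComponentsWithStats(m)
    j=1+np.argmax(st[1:,4]);return ce[j]+[x,y],st[j]+np.array([x,y,0,0,0])
ua,sa=cen(a,(300,285,60,60));ub,sb=cen(b,(195,250,55,55));print(ua,sa,ub,sb)
p1,d1=ray(ca,ua);p2,d2=ray(cb,ub)
t=np.linalg.lstsq(np.array([d1,-d2]).T,p2-p1,rcond=None)[0];q1,q2=p1+t[0]*d1,p2+t[1]*d2;print("tri",np.round((q1+q2)/2,4),"gap",np.linalg.norm(q1-q2))
E
```

```text
[ 0.5065 -0.3144  0.1489]
px [313. 215.] centre 500.1 -313.8 long 49.6 short 20.5 dir deg -74.0
tip px of tcp axis 0 [320.02985156 263.89232397]
tip px of tcp axis 0.0187 [320.28386614 274.86430658]
tip px of tcp axis 0.1 [322.36715876 364.85068033]
[326.06410256 312.82284382] [310 290  32  49 858] [217.42356688 277.72770701] [205 259  31  39 628]
tri [ 0.5043 -0.3171  0.0302] gap 0.0018506734362084601
```

The leaf has not moved in either fixed view. I'll triangulate the real fingertip in the two fixed views and compare it with the reported TCP.

```bash
python3 - <<'E'
from h import *
a=camera("side");b=camera("scene");s=read_state();p=np.array(s["ee_pos"]);print(p.round(4))
ca,cb=cal("side"),cal("scene");ua,ub=proj(ca,p),proj(cb,p);print(ua,ub)
out=[]
for im,u in((a,ua),(b,ub)):
    x,y=int(u[0])-50,int(u[1])-75;print("crop",x,y)
    j=np.clip(cv2.resize(im[y:y+150,x:x+100],None,fx=4,fy=4,interpolation=cv2.INTER_CUBIC)*1.5,0,255).astype(np.uint8)
    cv2.drawMarker(j,(int((u[0]-x)*4),int((u[1]-y)*4)),(0,0,255),0,20,1);out.append(j)
cv2.imwrite("pics/c6.png",np.hstack(out))
E
```

```text
[ 0.5037 -0.3133  0.1434]
[324.0870583  240.65409864] [207.60212853 226.90690746]
crop 274 165
crop 157 151
```

View pics/c6.png

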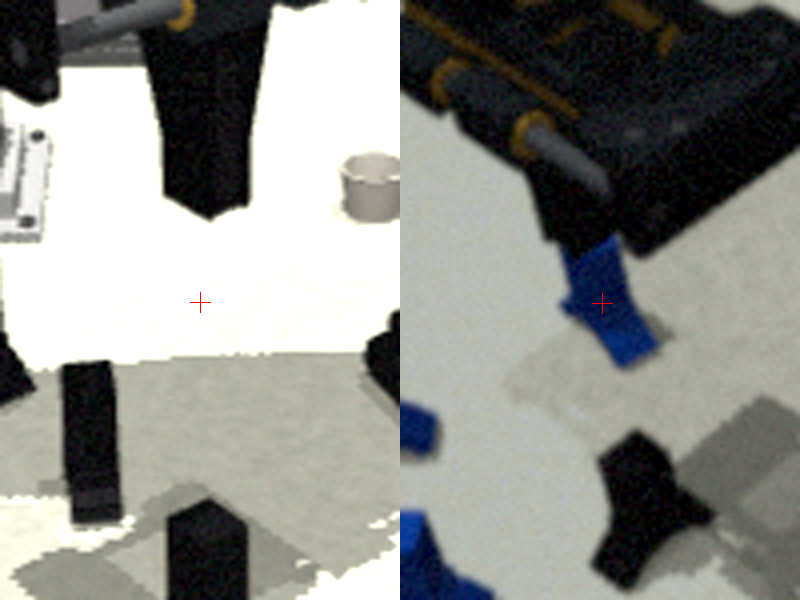

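The red mark is the reported TCP. The real fingertip is higher: side px (326,218.6), scene px (200.7,214.7). Triangulating it.

```bash
cat >> h.py <<'E'
def tri(ua,ub):
    p1,d1=ray(cal("side"),ua);p2,d2=ray(cal("scene"),ub)
    t=np.linalg.lstsq(np.array([d1,-d2]).T,p2-p1,rcond=None)[0];q1,q2=p1+t[0]*d1,p2+t[1]*d2
    return (q1+q2)/2,np.linalg.norm(q1-q2)
E
python3 - <<'E'
from h import *
print(tri((325.9,218.6),(200.7,214.7)))
# leaf C tab top centre: side crop (207,520)/4, scene crop (238,452)/4 
print(tri((274+207/4,165+520/4),(157+238/4,151+452/4)))
c=cal("wrist");s=read_state();p=np.array(s["ee_pos"]);M=R.from_quat(s["eef_rot"])
print(s["time"],p.round(4),"cam in tool",M.inv().apply(c[1]-p).round(4),np.round(s["joint_positions"],3))
for z in(0,.02,.03,.04):print(z,proj(c,p+[0,0,z]))
E
```

```text
(array([ 0.50602935, -0.31829912,  0.17540649]), np.float64(0.004165996152513661))
(array([ 0.50402546, -0.31408831,  0.05961894]), np.float64(0.00171989523170372))
8.5167 [ 0.5037 -0.3133  0.1434] cam in tool [ 0.0659 -0.0008 -0.1963] [ 1.035  0.374 -0.694  1.579  0.246  1.281  0.594]
0 [320.07541999 263.90431675]
0.02 [320.15903805 275.50098539]
0.03 [320.2077217  282.25273603]
0.04 [320.26205151 289.787529  ]
```

The real fingertips sit about 32 mm above the reported TCP. The leaf's tab top triangulates to 59.6 mm, as it should, so the cameras are right. The failed grip only caught the tab's top edge. I'll apply that offset: reopen and grip with the reported z near 0.

>>> drive_tool(increments=[[0,0,0,0,0,0],[0,0,0,0,0,0],[0,0,0.05,0,0,0],[0,0,0.1,0,0,0],[0,0,0.15,0,0,0]], claw=0.3)

```text
time: 8.93
ee_pos: [0.5042, -0.3135, 0.0986]
eef_rot: [0.597, 0.802, -0.0, -0.0]
ft_force: [-0.8, -0.7, -0.2]
width: 0.026
grip_force: 0.0
```

>>> drive_tool(increments=[[0,0,0,0,0,0],[0,0,0,0,0,0],[0,0,0.05,0,0,0],[0,0,0.1,0,0,0],[0,0,0.15,0,0,0]])

```text
time: 9.35
ee_pos: [0.5052, -0.314, 0.0555]
eef_rot: [0.597, 0.802, 0.0, 0.001]
ft_force: [-0.6, -0.6, -0.5]
width: 0.0572
grip_force: 0.0
```

>>> drive_tool(increments=[[0,0,0.03,0,0,0],[0,0,0.06,0,0,0],[0,0,0.09,0,0,0],[0,0,0.1,0,0,0],[0,0,0.1,0,0,0]])

```text
time: 9.77
ee_pos: [0.5042, -0.3134, 0.0242]
eef_rot: [0.597, 0.802, 0.0, -0.0]
ft_force: [0.7, 0.8, -0.0]
width: 0.0611
grip_force: 0.0
```

>>> drive_tool(increments=[[0,0,0.016,0,0,0],[0,0,0.032,0,0,0],[0,0,0.048,0,0,0],[0,0,0.064,0,0,0],[0,0,0.08,0,0,0]])

```text
time: 10.18
ee_pos: [0.5043, -0.3135, 0.0002]
eef_rot: [0.597, 0.802, -0.0, 0.0]
ft_force: [-0.5, -0.3, 1.0]
width: 0.0606
grip_force: 0.0
```

>>> drive_tool(increments=[[0,0,0,0,0,0],[0,0,0,0,0,0],[0,0,0,0,0,0],[0,0,0,0,0,0],[0,0,0,0,0,0]], claw=1, force=25)

```text
time: 10.6
ee_pos: [0.5046, -0.3136, 0.0009]
eef_rot: [0.597, 0.802, -0.0, 0.0]
ft_force: [-0.9, -0.6, 0.2]
width: 0.0354
grip_force: 0.0
```

>>> drive_tool(increments=[[0,0,0,0,0,0],[0,0,0,0,0,0],[0,0,0,0,0,0],[0,0,0,0,0,0],[0,0,0,0,0,0]])

```text
time: 11.02
ee_pos: [0.5044, -0.3136, 0.0007]
eef_rot: [0.597, 0.802, -0.0, 0.0]
ft_force: [-0.1, -0.7, 1.7]
width: 0.0196
grip_force: 25.0
```

Leaf held (19.6 mm, 25 N). Lift it and travel to above the nose.

>>> drive_tool(increments=[[0,0,-0.05,0,0,0],[0,0,-0.15,0,0,0],[0,0,-0.25,0,0,0],[0,0,-0.36,0,0,0],[0,0,-0.46,0,0,0]])

```text
time: 11.43
ee_pos: [0.5043, -0.3132, 0.1403]
eef_rot: [0.597, 0.802, 0.0, 0.0]
ft_force: [0.8, -1.1, -0.6]
width: 0.0198
grip_force: 25.0
```

```bash
python3 - <<'E'
from h import *
s=read_state();print(s["time"],np.round(s["ee_pos"],4),np.round(s["ft_force"],2),s["width"],s["grip_force"])
plan((.5221,.0733,.14),68.4,4)
E
```

```text
11.4333 [ 0.5043 -0.3132  0.1403] [ 0.81 -1.07 -0.59] 0.019848225153068055 25.000159163028002
call 0 [0.304, 0.107, 0.0] [0.0, -0.0, 0.213] mm/row 19.3 deg/row 1.9
call 1 [0.318, 0.054, 0.0] [0.0, -0.0, 0.213] mm/row 19.3 deg/row 1.9
call 2 [0.322, 0.001, 0.0] [0.0, -0.0, 0.213] mm/row 19.3 deg/row 1.9
call 3 [0.318, -0.053, 0.0] [0.0, -0.0, 0.213] mm/row 19.3 deg/row 1.9
```

>>> drive_tool(increments=[[0.06,0.021,0,0,0,0.043],[0.12,0.043,0,0,0,0.086],[0.18,0.064,0,0,0,0.13],[0.243,0.086,0,0,0,0.17],[0.304,0.107,0,0,0,0.213]])

```text
time: 11.85
ee_pos: [0.5089, -0.2159, 0.1386]
eef_rot: [0.663, 0.749, -0.0, -0.0]
ft_force: [0.4, 0.8, -1.3]
width: 0.0199
grip_force: 25.0
```

>>> drive_tool(increments=[[0.064,0.011,0,0,0,0.043],[0.127,0.022,0,0,0,0.086],[0.19,0.032,0,0,0,0.13],[0.254,0.043,0,0,0,0.17],[0.318,0.054,0,0,0,0.213]])

```text
time: 12.27
ee_pos: [0.5132, -0.1193, 0.1386]
eef_rot: [0.723, 0.691, -0.0, 0.0]
ft_force: [0.0, 1.1, -1.1]
width: 0.0198
grip_force: 25.0
```

>>> drive_tool(increments=[[0.064,0,0,0,0,0.043],[0.128,0,0,0,0,0.086],[0.193,0,0,0,0,0.13],[0.257,0,0,0,0,0.17],[0.322,0,0,0,0,0.213]])

```text
time: 12.68
ee_pos: [0.5174, -0.0228, 0.1386]
eef_rot: [0.778, 0.628, -0.0, 0.0]
ft_force: [-0.1, -0.5, -0.9]
width: 0.0201
grip_force: 25.0
```

>>> drive_tool(increments=[[0.08,-0.013,0,0,0,0.05],[0.16,-0.026,0,0,0,0.11],[0.24,-0.04,0,0,0,0.16],[0.318,-0.053,0,0,0,0.213],[0.318,-0.053,0,0,0,0.213]])

```text
time: 13.1
ee_pos: [0.5215, 0.0786, 0.139]
eef_rot: [0.826, 0.563, 0.001, -0.001]
ft_force: [0.2, 0.3, 0.6]
width: 0.0198
grip_force: 25.0
```

>>> drive_tool(increments=[[0,0,0,0,0,0],[0,0,0,0,0,0],[0,0,0,0,0,0],[0,0,0,0,0,0],[0,0,0,0,0,0]])

```text
time: 13.52
ee_pos: [0.5222, 0.0719, 0.1386]
eef_rot: [0.828, 0.561, -0.0, 0.0]
ft_force: [-0.3, -0.4, -0.1]
width: 0.0201
grip_force: 25.0
```

```bash
python3 - <<'E'
from h import *
s=read_state();print(s["time"],np.round(s["ee_pos"],4),np.round(s["ft_force"],2),s["width"],s["grip_force"])
plan((.5221,.0733,.09),68.4,1)
c=cal("wrist");cv2.imwrite("pics/w5.png",camera("wrist"));print(proj(c,(.522,.0735,.052)))
E
```

```text
13.5167 [0.5222 0.0719 0.1386] [-0.27 -0.41 -0.14] 0.02006065869257343 24.999885479919612
call 0 [0.004, -0.002, 0.162] [0.0, 0.0, -0.004] mm/row 9.7 deg/row 0.0
[319.31314656 228.90945522]
```

>>> drive_tool(increments=[[0.004,0,0.04,0,0,0],[0.004,0,0.08,0,0,0],[0.004,0,0.12,0,0,0],[0.004,0,0.15,0,0,0],[0.004,0,0.162,0,0,0]])

```text
time: 13.98
ee_pos: [0.5213, 0.0737, 0.0877]
eef_rot: [0.827, 0.561, -0.001, -0.001]
ft_force: [-1.2, 0.1, -0.6]
width: 0.0197
grip_force: 25.0
```

>>> drive_tool(increments=[[0,0,0.01,0,0,0],[0,0,0.02,0,0,0],[0,0,0.03,0,0,0],[0,0,0.04,0,0,0],[0,0,0.045,0,0,0]])

```text
time: 14.4
ee_pos: [0.5226, 0.0739, 0.0763]
eef_rot: [0.828, 0.561, 0.0, 0.0]
ft_force: [1.2, -0.8, -0.2]
width: 0.0197
grip_force: 25.0
```

>>> drive_tool(increments=[[0,0,0.003,0,0,0],[0,0,0.006,0,0,0],[0,0,0.009,0,0,0],[0,0,0.012,0,0,0],[0,0,0.015,0,0,0]])

```text
time: 14.82
ee_pos: [0.5226, 0.0739, 0.072]
eef_rot: [0.828, 0.561, 0.0, 0.0]
ft_force: [0.4, -0.8, -1.7]
width: 0.0195
grip_force: 25.0
```

>>> drive_tool(increments=[[0,0,0.003,0,0,0],[0,0,0.006,0,0,0],[0,0,0.009,0,0,0],[0,0,0.012,0,0,0],[0,0,0.015,0,0,0]])

```text
time: 15.23
ee_pos: [0.523, 0.0744, 0.0679]
eef_rot: [0.828, 0.561, 0.001, 0.0]
ft_force: [0.1, 1.6, 3.8]
width: 0.0199
grip_force: 25.0
```

>>> drive_tool(increments=[[0,0,0.001,0,0,0],[0,0,0.002,0,0,0],[0,0,0.003,0,0,0],[0,0,0.004,0,0,0],[0,0,0.005,0,0,0]])

```text
time: 15.65
ee_pos: [0.5235, 0.0748, 0.0669]
eef_rot: [0.827, 0.562, 0.001, 0.0]
ft_force: [-0.0, 3.1, 8.0]
width: 0.0199
grip_force: 25.0
```

Contact starts about 3 mm high with +y side force, so the leaf is riding on one flank. Shift along +tool x to follow it.

>>> drive_tool(increments=[[0.001,0,0,0,0,0],[0.002,0,0,0,0,0],[0.003,0,0,0,0,0],[0.004,0,0,0,0,0],[0.005,0,0,0,0,0]])

```text
time: 16.07
ee_pos: [0.5236, 0.0756, 0.0664]
eef_rot: [0.828, 0.561, 0.0, 0.0]
ft_force: [2.1, 1.9, 4.2]
width: 0.0196
grip_force: 25.0
```

>>> drive_tool(increments=[[0.001,0,0.001,0,0,0],[0.002,0,0.002,0,0,0],[0.003,0,0.003,0,0,0],[0.004,0,0.004,0,0,0],[0.004,0,0.005,0,0,0]])

```text
time: 16.48
ee_pos: [0.5237, 0.0768, 0.0647]
eef_rot: [0.828, 0.561, 0.0, -0.0]
ft_force: [0.8, 2.6, 6.1]
width: 0.0199
grip_force: 25.0
```

>>> drive_tool(increments=[[0.001,0,0,0,0,0],[0.002,0,0,0,0,0],[0.003,0,0,0,0,0],[0.003,0,0.001,0,0,0],[0.003,0,0.001,0,0,0]])

```text
time: 16.9
ee_pos: [0.5239, 0.0773, 0.0643]
eef_rot: [0.828, 0.561, 0.0, 0.0]
ft_force: [0.1, 2.1, 5.2]
width: 0.0198
grip_force: 25.0
```

>>> drive_tool(increments=[[0,0,0.001,0,0,0],[0,0,0.001,0,0,0],[0,0,0.002,0,0,0],[0,0,0.002,0,0,0],[0,0,0.002,0,0,0]])

```text
time: 17.32
ee_pos: [0.524, 0.0774, 0.0641]
eef_rot: [0.828, 0.561, 0.0, 0.0]
ft_force: [-0.7, 1.7, 9.3]
width: 0.0196
grip_force: 25.0
```

The leaf beds at z = 64.1 mm, where the fit should be 64.3 mm less the pad's give. A too-large leaf would read 59 mm and a too-small one 72 mm or more. So the medium fits. Hold about 10 N.

>>> drive_tool(increments=[[0.001,0,0,0,0,0],[0.002,0,0,0,0,0],[0.002,0,0,0,0,0],[0.002,0,0,0,0,0],[0.002,0,0,0,0,0]])

```text
time: 17.73
ee_pos: [0.5241, 0.0775, 0.064]
eef_rot: [0.828, 0.561, -0.0, 0.0]
ft_force: [-1.7, 0.4, 11.0]
width: 0.0197
grip_force: 25.0
```

Side force has gone. About 11 N straight down, holding.

>>> drive_tool(increments=[[0,0,0,0,0,0],[0,0,0,0,0,0],[0,0,0,0,0,0],[0,0,0,0,0,0],[0,0,0,0,0,0]])

```text
time: 18.15
ee_pos: [0.5241, 0.0775, 0.064]
eef_rot: [0.828, 0.561, -0.0, 0.0]
ft_force: [-0.4, 0.6, 10.1]
width: 0.02
grip_force: 25.0
```

>>> drive_tool(increments=[[0,0,0,0,0,0],[0,0,0,0,0,0],[0,0,0,0,0,0],[0,0,0,0,0,0],[0,0,0,0,0,0]])

```text
time: 18.57
ee_pos: [0.5241, 0.0775, 0.064]
eef_rot: [0.828, 0.561, -0.0, 0.0]
ft_force: [-2.3, 0.5, 9.7]
width: 0.0201
grip_force: 25.0
```

>>> drive_tool(increments=[[0,0,0,0,0,0],[0,0,0,0,0,0],[0,0,0,0,0,0],[0,0,0,0,0,0],[0,0,0,0,0,0]])

```text
time: 18.98
ee_pos: [0.5241, 0.0775, 0.064]
eef_rot: [0.828, 0.561, -0.0, 0.0]
ft_force: [-0.4, 0.0, 10.0]
width: 0.02
grip_force: 25.0
```

```bash
python3 - <<'E'
from h import *
s=read_state();print(s["time"],np.round(s["ee_pos"],4),np.round(s["ft_force"],2),np.round(s["torque"],2))
# along-nose centring: leaf tab + nose, in the fixed views
i=camera("scene");cv2.imwrite("pics/sc7.png",i);cv2.imwrite("pics/si7.png",camera("side"))
F=np.array([521.7,74.3])/1000;d=np.array(s["ee_pos"][:2])-F
x=np.array([.93,-.367]);y=np.array([.367,.93]);print("offset along nose, across (mm)",(d@x*1000).round(2),(d@y*1000).round(2))
E
```

```text
18.9833 [0.5241 0.0775 0.064 ] [-0.4   0.04 10.  ] [0.17 0.24 0.02]
offset along nose, across (mm) 1.03 3.87
```

>>> drive_tool(increments=[[0,0,0,0,0,0],[0,0,0,0,0,0],[0,0,0,0,0,0],[0,0,0,0,0,0],[0,0,0,0,0,0]], claw=0.3)

```text
time: 19.5
ee_pos: [0.5238, 0.0776, 0.0633]
eef_rot: [0.828, 0.561, -0.0, -0.0]
ft_force: [0.0, -0.9, 0.4]
width: 0.0451
grip_force: 0.0
```

>>> drive_tool(increments=[[0,0,0,0,0,0],[0,0,0,0,0,0],[0,0,0,0,0,0],[0,0,0,0,0,0],[0,0,0,0,0,0]])

```text
time: 19.92
ee_pos: [0.5241, 0.0778, 0.0636]
eef_rot: [0.828, 0.561, 0.0, 0.0]
ft_force: [-0.0, -0.4, -0.6]
width: 0.0604
grip_force: 0.0
```

>>> drive_tool(increments=[[0,0,-0.02,0,0,0],[0,0,-0.06,0,0,0],[0,0,-0.1,0,0,0],[0,0,-0.16,0,0,0],[0,0,-0.22,0,0,0]])

```text
time: 20.33
ee_pos: [0.5242, 0.078, 0.1316]
eef_rot: [0.827, 0.562, 0.0, 0.0]
ft_force: [1.3, 0.5, -0.0]
width: 0.0612
grip_force: 0.0
```

>>> drive_tool(increments=[[0,0,-0.08,0,0,0],[-0.08,0,-0.16,0,0,0],[-0.2,0,-0.24,0,0,0],[-0.3,0,-0.24,0,0,0],[-0.4,0,-0.24,0,0,0]])

```text
time: 20.75
ee_pos: [0.4802, -0.0347, 0.2047]
eef_rot: [0.827, 0.562, 0.001, 0.002]
ft_force: [0.8, -0.2, -0.1]
width: 0.061
grip_force: 0.0
```

```bash
python3 - <<'E'
from h import *
s=read_state();print(s["time"],np.round(s["ee_pos"],3),s["width"])
a,b,w=camera("side"),camera("scene"),camera("wrist")
ca,cb,cw=cal("side"),cal("scene"),cal("wrist");P=(.524,.0775,.1);out=[]
for im,c,h in((a,ca,70),(b,cb,70),(w,cw,90)):
    u=proj(c,P).astype(int);print(u);x,y=np.clip(u[0]-h//2*4//3+0,0,640-h),max(u[1]-h//2,0);g=im[y:y+h,x:x+h];out.append(cv2.resize(g,(266,266),interpolation=cv2.INTER_CUBIC))
top=np.hstack(out);bot=np.hstack([cv2.resize(a[120:420],(399,187)),cv2.resize(b[120:420],(399,187))])
cv2.imwrite("pics/c7.png",np.clip(np.vstack([top,bot])*1.4,0,255).astype(np.uint8))
E
```

```text
20.75 [ 0.48  -0.035  0.205] 0.061021860905864395
[256 166]
[421 163]
[318  79]
```

View pics/c7.png

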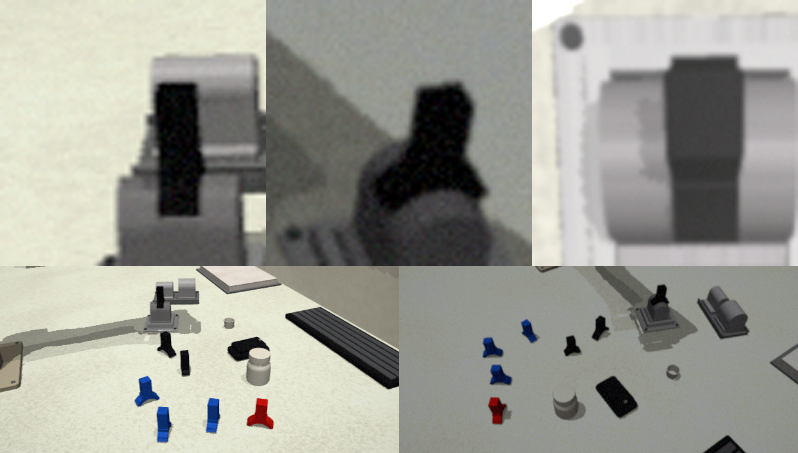

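The picture shows the medium leaf upright on the nose and bedded on the arc, centred along the nose to about 1 mm. In the wrist crop the leaf spans 668–740 on a nose starting at 600, at 72 px per 20 mm. The other two black leaves are standing and the cup, mouse and jar are untouched. Handing in.

```bash
python3 -c "
from bench import *
print(close_job())"
```

```text
the job is handed in; nothing more can be done
None
```

The medium leaf (23 mm) fits: I pressed it upright on the nose with about 10 N for over a second, let go and left it seated, with the other two leaves untouched; I picked it by measuring the nose at 47 mm wide and confirmed it by its seating height, without trying the small and large leaves.

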